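# Purge the line: pull the yellow valve knob out, then push it home

### The job

Purge the line with the yellow valve on the small three-valve manifold: pull its knob straight up, all the way out to its on detent, keep it out for about two seconds, then push it fully in again and let go. Leave the other two valves as they are: the red knob in, the green knob out.

Things in the scene. Friction and masses are not known exactly. Their poses are not given: they have to be found in the camera images.
- yellow_grip (a point): centre of the yellow knob, an upright ribbed plastic cylinder 34 mm wide, 28 mm high, half-way up; in, it is 87 mm above the worktop. z is up, the way it pulls out; y runs along the row of three valves, x across it (away from the robot). Its underside is 3 mm above a collar 20 mm wide, its centre 37 mm above the grey valve body (44 x 52 mm). Nothing as high stands beside it across the row
- knob_yellow (a joint): travel of the yellow knob in m: 0 fully in (off), 0.024 fully out (on). It starts in. A two-position detent holds it at either end with about 3 N and drives it on to the nearer end once well past mid-travel; pulling or pushing takes about 4 N
- knob_red (a joint): travel of the red knob, of the same kind and size: it is in (0) and must stay in. The yellow, red and green valves stand 100 mm apart in a row, in any order, on an aluminium rail 84 x 300 mm fixed to the worktop, with a low pipe along its back (top 37 mm above the worktop)
- knob_green (a joint): travel of the green knob, of the same kind and size: it is out (0.024, so its top stands 24 mm higher than the other two, 125 mm above the worktop) and must stay out

How it is judged:
By the outcome, as a careful person would: the job done as asked, in the order asked, and still so for the second after the job is handed in, with the robot touching nothing.
It also fails if it takes over 32 s, if anything falls off the work surface, if the arm or the gripper's body presses on something with over 40 N, if the wrist force passes 120 N, or if a joint passes its speed limit or range.

### The arm

A 6-joint arm with a two-finger parallel gripper is mounted at the origin on a cart in front of the work surface, level with it; the furniture and walls round the work are solid. World frame = base frame: x ahead of the robot, y to its left, z up, the work surface at z = 0. Lengths are in m, angles in rad, forces in N, time in s.
With the tool pointing down it reaches from about 0.375 to 0.975 m from the base axis. Payload 3.8 kg.
Tool frame: the origin (TCP) lies midway between the tips of the shut fingers; the grasp point (between the pads) lies 19 mm behind it; z points along the fingers, y is the direction in which the jaws open and shut (so a half turn about z gives the same grasp; the last joint's range is limited). The gripper opens to 85 mm and grips with 20 to 120 N. Pads are 22 mm wide; open, the fingers measure 114 mm over their backs; the gripper's body (76 mm by 85 mm) begins 54 mm behind the grasp point. The pads swing forward as they close: fully open they stand 13 mm farther back than shut.
Start: joints at [-1.298, 0.264, 1.604, -0, 1.274, -0.037], TCP at [0.206, -0.643, 0.231] pointing down, gripper open.
Joint ranges: [-2.63, 2.63], [-0.94, 2.18], [0.31, 2.57], [-1.31, 4.45], [0, 2.66], [-2.55, 2.55]. Speed limits (rad/s): [2.57, 2.57, 3.14, 3.14, 3.14, 3.14].

### API

Orientations are given as a rotation vector (axis times angle).
In Python, from workcell import bot gives the robot as it stands.
- The arm moves only by the tool drive_tool, never from a script. Its argument "deltas" is a list of rows, each an object with "hand": the opening, from 0 (shut) to 1 (fully open); "offset": the shift along the world's x, y, z in cm, a list of three; "angular": the turn, a rotation vector about the world's x, y, z in degrees, a list of three. A call has 1 to 8 rows; each row is the pose to reach, as a shift and turn from the pose commanded when the call began; what a row does not reach only later rows make up. A row lasts 1/8 s, in which the tool goes at most 62.5 mm and 10.7 degrees, less where a joint would pass 70% of its speed; a pose out of reach is approached as far as the arm can. A call with a gripper value outside its range is refused whole. The fingers move at their own pace and stop on an object; "force" is the grip in N (left out, the last holds). Time passes only in rows, so rows that repeat a pose let the fingers close. It gives the time, the measured TCP pose, the force and the opening at its end, in the units of the state.
- bot.read_state(): the state, without advancing time (a new reading comes with each control period).
- bot.read_camera(name): name is "side" or "top"; returns a dict with "frame" (480x640x3 uint8, blue, green, red), "mtx" (3x3 intrinsics, pixels), "R" (3x3) and "t" (3): a world point X has camera coordinates R X + t. Camera axes: x right, y down, z forward; pixel columns grow to the right and rows downward; lengths in m; the calibration is good to about 2 mm. A picture is of the moment at which its call begins. There is no depth.
- bot.finish_job(): hands the job in, once; it reports no verdict.
The state is a dict: "time": time; "q": joint angles; "joint_vel": joint speeds; "joint_torque": joint torques, N m; "tool_pos": TCP position; "tcp_rot": TCP orientation; "wrist_force": force on the tool from outside, world axes, zero at the start; "torque": the same for the moment, N m; "width": opening from 0.0 (shut) to 1.0 (fully open).
Only numpy, scipy, OpenCV 4.12 (cv2) and the standard library are available. Lean on these libraries where they do the work, as an engineer would, in place of code of your own. Each camera call takes 0.05 s, during which the arm holds its last target. There are 200 camera calls.

## Working session

There is one attempt and no reset: what is moved stays moved. The work goes in short steps, Python scripts to look and compute and a tool call to move; the robot and the scene stay as the last step left them, time stands still between calls to the robot, and variables do not carry over. Pictures are saved under pics/ and viewed, about 8 in all and at most 12, crops included, and the job is handed in when it is done.

Besides the shell and the picture viewer there is one more tool, called after ">>>" in YAML: its name, and indented under it one key for each argument. drive_tool: Moves the arm, as the interface text tells. Its arguments: {"type":"object","properties":{"deltas":{"type":"array"},"force":{"type":"number"}},"required":["deltas"]}

```bash
mkdir -p pics; cat > h.py <<'E'
import numpy as np, cv2
from workcell import bot
def ray(c,u,v,z):
    d=c["R"].T@np.linalg.inv(c["mtx"])@np.array([u,v,1.]); o=-c["R"].T@c["t"]
    return o+d*(z-o[2])/d[2]
E
python3 - <<'E'
from h import *
s=bot.read_state(); print(s)
for n in("side","top"):
    c=bot.read_camera(n); cv2.imwrite(f"pics/{n}0.png",c["frame"]); print(n,-c["R"].T@c["t"],c["R"][2])
    hsv=cv2.cvtColor(c["frame"],cv2.COLOR_BGR2HSV)
    for k,lo,hi in(("y",22,35),("r",0,8),("g",45,85)):
        m=cv2.inRange(hsv,(lo,110,60),(hi,255,255))
        N,_,st,ce=cv2.connectedComponentsWithStats(m)
        for i in range(1,N):
            if st[i,4]>80: print(k,st[i],ce[i],ray(c,*ce[i],0.1))
E
```

```text
{'time': 0.0, 'q': array([-1.29793917e+00,  2.64770466e-01,  1.60537400e+00, -2.33127969e-05,
        1.27368114e+00, -3.68893479e-02]), 'joint_vel': array([-0.00060582,  0.00033415, -0.00099555, -0.00052428, -0.00120935,
       -0.00045553]), 'joint_torque': array([-1.80422026e-03, -5.15113950e+01, -3.67313719e+01, -3.48025269e-04,
        1.29030572e-02, -2.86039796e-05]), 'tool_pos': array([ 0.20555381, -0.6421794 ,  0.22995035]), 'tcp_rot': array([-3.10180123e+00, -4.84274945e-01,  4.47314926e-04]), 'wrist_force': array([0.30147764, 0.06950477, 0.31536215]), 'torque': array([ 0.00798102, -0.03268658,  0.03002738]), 'width': 0.9968191095628793}
side [0.20766439 0.68171094 0.6586483 ] [ 0.39412192 -0.68642425 -0.611138  ]
y [ 13 209  31  23 303] [ 30.44884488 218.99339934] [1.03279041 0.20708962 0.1       ]
y [349 292  27  29 638] [362.15203762 306.21473354] [0.46400978 0.14238774 0.1       ]
r [177 170  32  45 388] [195.58505155 192.06185567] [0.84308558 0.01887774 0.1       ]
r [191 216  15  26 181] [200.50828729 227.84530387] [0.76938699 0.09900002 0.1       ]
r [ 428  227  119 
[... 698 characters left out ...]
  19 291] [289.27491409 283.96563574] [0.47120461 0.12887245 0.1       ]
r [296  74  60  16 214] [330.73364486  81.47663551] [0.81709313 0.05729516 0.1       ]
r [455 273  23 110 439] [465.91799544 327.03644647] [ 0.3978812  -0.16663114  0.1       ]
r [220 278  20  19 286] [229.82167832 287.00699301] [0.46665136 0.22761947 0.1       ]
r [365 362  27  10 197] [377.98984772 366.75126904] [ 0.33367636 -0.01795317  0.1       ]
g [  52   40   97   46 3491] [100.80693211  61.20796333] [0.84987498 0.44829191 0.1       ]
g [ 486  105   61   58 1368] [514.83187135 134.30190058] [ 0.72605218 -0.25951936  0.1       ]
g [341 272  19  19 293] [350.10238908 281.32423208] [0.47511226 0.02711574 0.1       ]
```

View pics/top0.png

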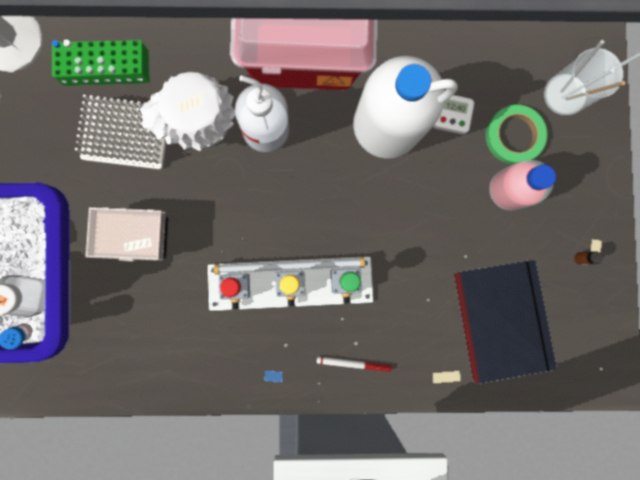

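View pics/side0.png

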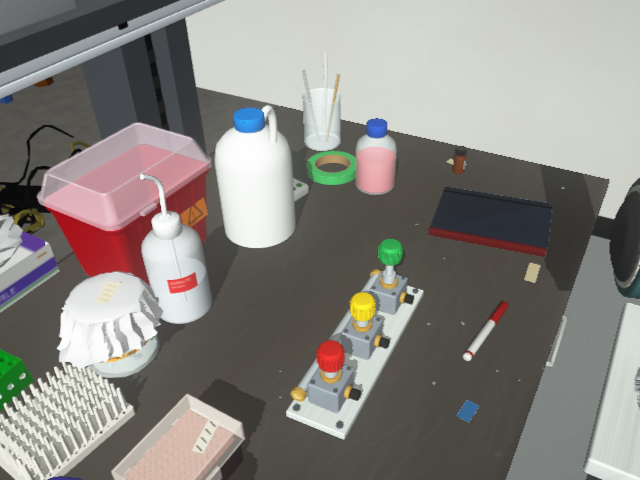

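```bash
python3 - <<'E'
from h import *
from scipy.spatial.transform import Rotation as Ro
I=cv2.imread
c=bot.read_camera("top")
for n,(u,v),z in(("y",(289.3,284),.101),("r",(229.8,287),.101),("g",(350.1,281.3),.125)): print(n,ray(c,u,v,z),ray(c,u+9,v,z)-ray(c,u-9,v,z))
d=bot.read_camera("side")
# two-ray intersection of yellow
A=[];b=[]
for cc,(u,v) in((c,(289.3,284)),(d,(362.2,306.2))):
    o=-cc["R"].T@cc["t"]; r=cc["R"].T@np.linalg.inv(cc["mtx"])@[u,v,1]; r/=np.linalg.norm(r); P=np.eye(3)-np.outer(r,r); A.append(P); b.append(P@o)
print(np.linalg.lstsq(np.vstack(A),np.hstack(b),rcond=None))
print(Ro.from_rotvec(bot.read_state()["tcp_rot"]).as_matrix().round(3))
E
```

```text
y [0.47116989 0.12881486 0.101     ] [-0.00014685 -0.02996649  0.        ]
r [0.46669093 0.22752468 0.101     ] [-0.00015064 -0.02976459  0.        ]
g [0.47560135 0.02967894 0.125     ] [-0.00013949 -0.02933076  0.        ]
(array([0.4706061 , 0.12894223, 0.08601373]), array([1.25621912e-07]), np.int32(3), array([1.41421356, 1.29048754, 0.57848242]))
[[ 0.952  0.305 -0.   ]
 [ 0.305 -0.952  0.001]
 [ 0.    -0.001 -1.   ]]
```

The top view shows red (230,287), yellow (289,284) and green (350,281) in a row at a 2.6° skew. The side view confirms it, with yellow at (362,306). The two-ray yellow centre comes out at z = 86 mm, against the 87 mm given. I'll set the jaws to open across the row, which takes a turn of about +75°.

>>> drive_tool:
  deltas:
    - {"hand": 1, "offset": [3, 4, 0], "angular": [0, 0, 9]}
    - {"hand": 1, "offset": [6.5, 9, 0], "angular": [0, 0, 18]}
    - {"hand": 1, "offset": [10, 14, 0], "angular": [0, 0, 28]}
    - {"hand": 1, "offset": [13.5, 19, 0], "angular": [0, 0, 38]}
    - {"hand": 1, "offset": [17, 24, 0], "angular": [0, 0, 47]}
    - {"hand": 1, "offset": [20.5, 29, 0], "angular": [0, 0, 57]}
    - {"hand": 1, "offset": [24, 34, 0], "angular": [0, 0, 66]}
    - {"hand": 1, "offset": [27, 39, 0], "angular": [0, 0, 75]}

```text
time: 1.2
tool_pos: [0.4767, -0.2511, 0.2313]
tcp_rot: [2.161, 2.279, 0.0]
wrist_force: [0.4, -0.5, 0.4]
width: 1.0
```

>>> drive_tool:
  deltas:
    - {"hand": 1, "offset": [0, 6, 0], "angular": [0, 0, 0]}
    - {"hand": 1, "offset": [0, 12, 0], "angular": [0, 0, 0]}
    - {"hand": 1, "offset": [0, 18, 0], "angular": [0, 0, 0]}
    - {"hand": 1, "offset": [0, 24, 0], "angular": [0, 0, 0]}
    - {"hand": 1, "offset": [-0.5, 30, 0], "angular": [0, 0, 0]}
    - {"hand": 1, "offset": [-0.5, 36, 0], "angular": [0, 0, 0]}
    - {"hand": 1, "offset": [-0.5, 38, 0], "angular": [0, 0, 0]}
    - {"hand": 1, "offset": [-0.5, 38, 0], "angular": [0, 0, 0]}

```text
time: 2.2
tool_pos: [0.4704, 0.1285, 0.2312]
tcp_rot: [-2.164, -2.278, 0.0]
wrist_force: [-0.4, 0.2, 0.3]
width: 1.0
```

```bash
python3 - <<'E'
from h import *
from scipy.spatial.transform import Rotation as Ro
s=bot.read_state();R=Ro.from_rotvec(s["tcp_rot"]).as_matrix();print(s["time"],s["tool_pos"],R.round(3),np.degrees(np.arctan2(R[1,1],R[0,1])),s["wrist_force"],s["q"])
E
```

```text
2.2 [0.47042568 0.12850825 0.23116396] [[-0.051  0.999 -0.   ]
 [ 0.999  0.051 -0.   ]
 [-0.    -0.    -1.   ]] 2.9370572945850446 [-0.43736388  0.20342697  0.26726532] [ 2.15597802e-01 -9.55165734e-02  1.99221376e+00 -1.73690979e-05
  1.24515923e+00  1.64342033e-01]
```

>>> drive_tool:
  deltas:
    - {"hand": 1, "offset": [0, 0, -4], "angular": [0, 0, 0]}
    - {"hand": 1, "offset": [0, 0, -8], "angular": [0, 0, 0]}
    - {"hand": 1, "offset": [0, 0, -11], "angular": [0, 0, 0]}
    - {"hand": 1, "offset": [0, 0, -13], "angular": [0, 0, 0]}
    - {"hand": 1, "offset": [0, 0, -14.5], "angular": [0, 0, 0]}
    - {"hand": 1, "offset": [0, 0, -15.5], "angular": [0, 0, 0]}
    - {"hand": 1, "offset": [0, 0, -16.5], "angular": [0, 0, 0]}
    - {"hand": 1, "offset": [0, 0, -16.5], "angular": [0, 0, 0]}

```text
time: 3.2
tool_pos: [0.4704, 0.127, 0.0658]
tcp_rot: [-2.167, -2.274, 0.001]
wrist_force: [0.2, -1.0, -0.5]
width: 0.999
```

```bash
python3 - <<'E'
from h import *
f=bot.read_camera("side")["frame"][160:460,220:520]; cv2.imwrite("pics/s1.png",cv2.resize(f,None,fx=2,fy=2))
E
```

```text
(no output)
```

View pics/s1.png

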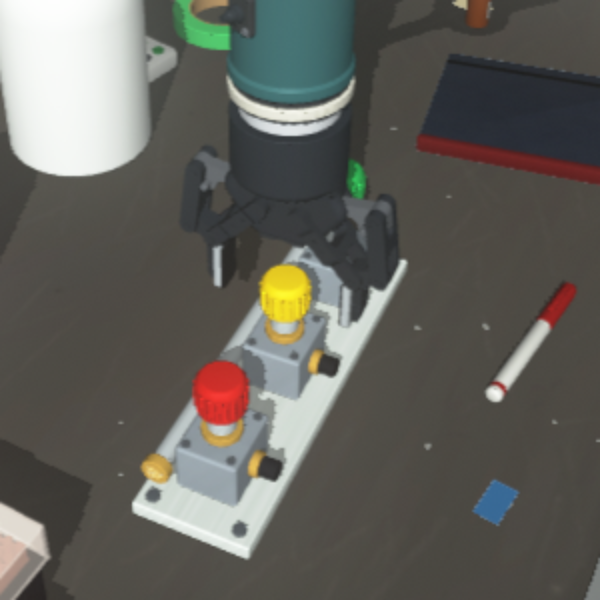

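The crop shows the fingers on either side of the yellow knob: tips at about (217,280) and (348,320), knob at (285,292). They clear the body and red, and green shows behind the gripper at (355,180). I'll close now.

>>> drive_tool:
  deltas:
    - {"hand": 0, "offset": [0, 0, 0], "angular": [0, 0, 0]}
    - {"hand": 0, "offset": [0, 0, 0], "angular": [0, 0, 0]}
    - {"hand": 0, "offset": [0, 0, 0], "angular": [0, 0, 0]}
    - {"hand": 0, "offset": [0, 0, 0], "angular": [0, 0, 0]}
    - {"hand": 0, "offset": [0, 0, 0], "angular": [0, 0, 0]}
    - {"hand": 0, "offset": [0, 0, 0], "angular": [0, 0, 0]}
    - {"hand": 0, "offset": [0, 0, 0], "angular": [0, 0, 0]}
    - {"hand": 0, "offset": [0, 0, 0], "angular": [0, 0, 0]}
  force: 40

```text
time: 4.25
tool_pos: [0.4704, 0.1272, 0.0669]
tcp_rot: [-2.167, -2.274, 0.001]
wrist_force: [-2.7, -0.1, 5.0]
width: 0.383
```

>>> drive_tool:
  deltas:
    - {"hand": 0, "offset": [0, 0, 0.4], "angular": [0, 0, 0]}
    - {"hand": 0, "offset": [0, 0, 0.8], "angular": [0, 0, 0]}
    - {"hand": 0, "offset": [0, 0, 1.2], "angular": [0, 0, 0]}
    - {"hand": 0, "offset": [0, 0, 1.6], "angular": [0, 0, 0]}
    - {"hand": 0, "offset": [0, 0, 2.0], "angular": [0, 0, 0]}
    - {"hand": 0, "offset": [0, 0, 2.3], "angular": [0, 0, 0]}
    - {"hand": 0, "offset": [0, 0, 2.5], "angular": [0, 0, 0]}
    - {"hand": 0, "offset": [0, 0, 2.5], "angular": [0, 0, 0]}

```text
time: 5.25
tool_pos: [0.4704, 0.1272, 0.091]
tcp_rot: [-2.167, -2.274, 0.001]
wrist_force: [-3.7, 1.5, -0.3]
width: 0.384
```

```bash
python3 - <<'E'
from h import *
c=bot.read_camera("side");f=c["frame"]; cv2.imwrite("pics/s2.png",cv2.resize(f[160:460,220:520],None,fx=2,fy=2))
for z in(.087,.111,.116): p=c["mtx"]@(c["R"]@[.4708,.1288,z]+c["t"]); print(z,(p/p[2])[:2])
m=cv2.inRange(cv2.cvtColor(f,cv2.COLOR_BGR2HSV),(22,110,60),(35,255,255))[200:400,300:450]
y,x=np.nonzero(m);print(x.min()+300,x.max()+300,y.min()+200,y.max()+200)
s=bot.read_state();print(s["time"],s["tool_pos"],s["wrist_force"],s["width"])
E
```

```text
0.087 [361.94573492 305.55993846]
0.111 [362.21744772 292.42337624]
0.116 [362.27528572 289.62706896]
300 403 278 398
5.3 [0.47041191 0.12720986 0.09106192] [-2.77372356  2.11861409  0.06242429] 0.37989812238036363
```

View pics/s2.png

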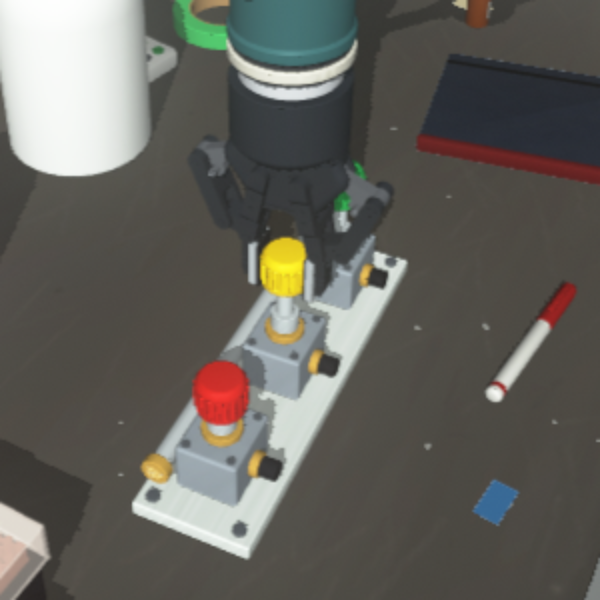

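The knob is up: its top edge is at row 278, from 292, and 24 mm should be about 13 px. I'll pull slightly further to feel the stop, and hold there.

>>> drive_tool:
  deltas:
    - {"hand": 0, "offset": [0, 0, 0.1], "angular": [0, 0, 0]}
    - {"hand": 0, "offset": [0, 0, 0.2], "angular": [0, 0, 0]}
    - {"hand": 0, "offset": [0, 0, 0.2], "angular": [0, 0, 0]}
    - {"hand": 0, "offset": [0, 0, 0.2], "angular": [0, 0, 0]}

```text
time: 5.8
tool_pos: [0.4703, 0.1271, 0.0913]
tcp_rot: [-2.167, -2.273, 0.001]
wrist_force: [4.4, 4.3, -18.2]
width: 0.38
```

The stop shows clearly: −18 N, with only 0.3 mm more travel. I'll relax, complete the hold, then push in.

>>> drive_tool:
  deltas:
    - {"hand": 0, "offset": [0, 0, -0.1], "angular": [0, 0, 0]}
    - {"hand": 0, "offset": [0, 0, -0.15], "angular": [0, 0, 0]}
    - {"hand": 0, "offset": [0, 0, -0.15], "angular": [0, 0, 0]}
    - {"hand": 0, "offset": [0, 0, -0.15], "angular": [0, 0, 0]}
    - {"hand": 0, "offset": [0, 0, -0.15], "angular": [0, 0, 0]}
    - {"hand": 0, "offset": [0, 0, -0.15], "angular": [0, 0, 0]}
    - {"hand": 0, "offset": [0, 0, -0.15], "angular": [0, 0, 0]}
    - {"hand": 0, "offset": [0, 0, -0.15], "angular": [0, 0, 0]}

```text
time: 6.8
tool_pos: [0.4703, 0.1271, 0.0913]
tcp_rot: [-2.167, -2.274, 0.001]
wrist_force: [1.1, 4.6, -17.9]
width: 0.378
```

>>> drive_tool:
  deltas:
    - {"hand": 0, "offset": [0, 0, 0], "angular": [0, 0, 0]}
    - {"hand": 0, "offset": [0, 0, -0.4], "angular": [0, 0, 0]}
    - {"hand": 0, "offset": [0, 0, -0.8], "angular": [0, 0, 0]}
    - {"hand": 0, "offset": [0, 0, -1.2], "angular": [0, 0, 0]}
    - {"hand": 0, "offset": [0, 0, -1.6], "angular": [0, 0, 0]}
    - {"hand": 0, "offset": [0, 0, -2.0], "angular": [0, 0, 0]}
    - {"hand": 0, "offset": [0, 0, -2.3], "angular": [0, 0, 0]}
    - {"hand": 0, "offset": [0, 0, -2.4], "angular": [0, 0, 0]}

```text
time: 7.8
tool_pos: [0.4704, 0.1272, 0.0692]
tcp_rot: [-2.167, -2.274, 0.002]
wrist_force: [-6.0, 2.5, -2.4]
width: 0.384
```

>>> drive_tool:
  deltas:
    - {"hand": 0, "offset": [0, 0, -0.1], "angular": [0, 0, 0]}
    - {"hand": 0, "offset": [0, 0, -0.2], "angular": [0, 0, 0]}
    - {"hand": 0, "offset": [0, 0, -0.3], "angular": [0, 0, 0]}
    - {"hand": 0, "offset": [0, 0, -0.3], "angular": [0, 0, 0]}

```text
time: 8.3
tool_pos: [0.4705, 0.1272, 0.067]
tcp_rot: [-2.167, -2.274, 0.002]
wrist_force: [-7.7, 3.6, 2.5]
width: 0.381
```

>>> drive_tool:
  deltas:
    - {"hand": 0, "offset": [0, 0, -0.1], "angular": [0, 0, 0]}
    - {"hand": 0, "offset": [0, 0, -0.2], "angular": [0, 0, 0]}
    - {"hand": 0, "offset": [0, 0, -0.2], "angular": [0, 0, 0]}
    - {"hand": 0, "offset": [0, 0, -0.2], "angular": [0, 0, 0]}

```text
time: 8.8
tool_pos: [0.4705, 0.1272, 0.0669]
tcp_rot: [-2.167, -2.274, 0.002]
wrist_force: [-13.5, 1.1, 16.5]
width: 0.379
```

The in stop shows: +16.5 N, with z back at 66.9 mm. I'll open and then retreat upward.

>>> drive_tool:
  deltas:
    - {"hand": 1, "offset": [0, 0, 0], "angular": [0, 0, 0]}
    - {"hand": 1, "offset": [0, 0, 0.1], "angular": [0, 0, 0]}
    - {"hand": 1, "offset": [0, 0, 0.1], "angular": [0, 0, 0]}
    - {"hand": 1, "offset": [0, 0, 0.1], "angular": [0, 0, 0]}
    - {"hand": 1, "offset": [0, 0, 0.1], "angular": [0, 0, 0]}
    - {"hand": 1, "offset": [0, 0, 0.1], "angular": [0, 0, 0]}
    - {"hand": 1, "offset": [0, 0, 0.1], "angular": [0, 0, 0]}
    - {"hand": 1, "offset": [0, 0, 0.1], "angular": [0, 0, 0]}

```text
time: 9.8
tool_pos: [0.4707, 0.1271, 0.0637]
tcp_rot: [-2.167, -2.274, 0.0]
wrist_force: [0.3, 0.2, -0.1]
width: 1.002
```

>>> drive_tool:
  deltas:
    - {"hand": 1, "offset": [0, 0, 1], "angular": [0, 0, 0]}
    - {"hand": 1, "offset": [0, 0, 3], "angular": [0, 0, 0]}
    - {"hand": 1, "offset": [0, 0, 6], "angular": [0, 0, 0]}
    - {"hand": 1, "offset": [0, 0, 9], "angular": [0, 0, 0]}
    - {"hand": 1, "offset": [0, 0, 12], "angular": [0, 0, 0]}
    - {"hand": 1, "offset": [0, 0, 14], "angular": [0, 0, 0]}
    - {"hand": 1, "offset": [0, 0, 15], "angular": [0, 0, 0]}
    - {"hand": 1, "offset": [0, 0, 15], "angular": [0, 0, 0]}

```text
time: 10.8
tool_pos: [0.4712, 0.1272, 0.2146]
tcp_rot: [2.167, 2.273, 0.002]
wrist_force: [0.2, 0.4, -0.5]
width: 0.996
```

```bash
python3 - <<'E'
from h import *
f=bot.read_camera("side")["frame"]; cv2.imwrite("pics/s3.png",cv2.resize(f[160:460,220:520],None,fx=2,fy=2))
hsv=cv2.cvtColor(f,cv2.COLOR_BGR2HSV)
for k,lo,hi in(("y",22,35),("r",0,8),("g",45,85)):
    N,_,st,ce=cv2.connectedComponentsWithStats(cv2.inRange(hsv,(lo,110,60),(hi,255,255)))
    for i in range(1,N):
        if st[i,4]>80 and 300<ce[i][0]<400: print(k,st[i],ce[i])
s=bot.read_state();print(s["time"],s["tool_pos"],s["wrist_force"],s["width"])
E
```

```text
y [349 292  27  29 639] [362.14553991 306.19248826]
r [316 340  29  32 749] [329.96128171 355.7423231 ]
g [334 174  16  11 103] [342.09708738 179.40776699]
g [378 239  25  26 554] [390.01083032 251.59025271]
10.85 [0.47062281 0.12710068 0.21363006] [ 0.03301404 -0.27842178 -0.30301099] 1.0052050184911654
```

View pics/s3.png

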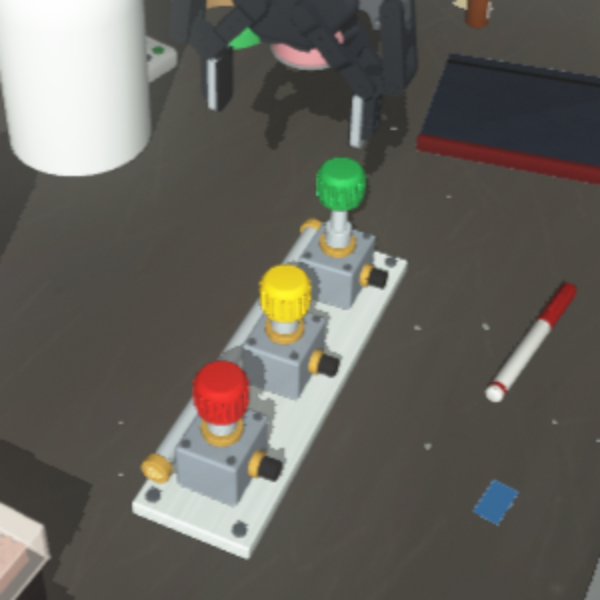

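The picture shows yellow in at (285,292), red in, green out and the gripper clear. In the full frame, all three knob centroids are within 0.1 px of the start.

```bash
python3 -c "
from workcell import bot
print(bot.finish_job())"
```

```text
the job is handed in; nothing more can be done
None
```

I purged the yellow valve and handed the job in at about 11 s of the 32 s allowed. `finish_job` gives no verdict, so these are my own last checks:

- **Pulled out:** the knob came up about 24 mm to its on stop. I felt the stop as −18 N on the wrist with only 0.3 mm more travel, and the side picture agreed.
- **Held:** it stayed out for about two seconds.
- **Pushed in:** I pushed it back to its in stop, where the wrist read +16.5 N and the tool was back at its starting grip height. I then released it and moved the gripper up clear of everything.
- **Final picture:** all three knobs are within 0.1 px of where they started: yellow in, red in, green out. The wrist force was about 0 N.

One thing disagreed. During the hold I commanded the tool down 1.5 mm to ease off the stop, but the reading stayed at about −18 N and the height did not change. This was well within the force limits, and the knob stayed fully out throughout the hold.

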